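# Put the ink refill kit back in its holders

### The arm

A 7-joint arm with a two-finger parallel gripper is mounted at the origin on a cart in front of the work surface, level with it; the furniture and walls round the work are solid. World frame = base frame: x ahead of the robot, y to its left, z up, the work surface at z = 0. Lengths are in mm, angles in rad, forces in N, time in s.
With the tool pointing down it reaches from about 400 to 875 mm from the base axis. Payload 4.4 kg.
Tool frame: the origin (TCP) lies on the centre line of the jaws, within the pads' length; the fingertips stand 25 mm ahead of it and the grasp point (between the pads) lies 6 mm ahead of it (ctrl.finger_overhang is the distance from the TCP to the fingertips, in mm); z points along the fingers, y is the line along which they close (so a half turn about z gives the same grasp; the last joint's range is limited). The gripper opens to 85 mm and grips with 20 to 120 N. Pads are 22 mm wide; open, the fingers measure 114 mm over their backs; the gripper's body (76 mm by 85 mm) begins 54 mm behind the grasp point. The pads swing forward as they close: fully open they stand 13 mm farther back than shut.
Start: joints at [1.085, 0.628, 0.038, 1.517, -0.027, 0.996, -0.02], TCP at [264.953, -593.563, 256.313] pointing down, gripper open.
Joint ranges: [-3.06, 3.06], [-0.37, 2.12], [-1.25, 1.32], [0.18, 2.47], [-1.1, 4.24], [0.23, 1.98], [-2.94, 2.94]. Speed limits (rad/s): [2.57, 2.57, 3.14, 3.14, 3.14, 3.14, 3.14].

### API

Orientations are given as [roll, pitch, yaw] about the fixed x, y, z axes, in that order (R = Rz(yaw) Ry(pitch) Rx(roll)).
In Python, from cell import ctrl gives the robot as it stands. The module is installed in compiled form; this text tells all that it offers.
- The arm moves only by the tool play_rows, never from a script. Its argument "targets" is a list of rows, each a list of 5 numbers: the closure, from 0 (fully open) to 1 (shut), then the shift along the tool's x, y, z in cm, then the turn about the tool's z in degrees. In form: [[gripper, dx, dy, dz, spin], ...]. A call has 1 to 10 rows; each row is the pose to reach, as a shift and turn from the pose commanded when the call began, along the tool's axes at that moment; what a row does not reach only later rows make up. A row lasts 1/10 s, in which the tool goes at most 50 mm and 8.59 degrees, less where a joint would pass 70% of its speed; a pose out of reach is approached as far as the arm can. A call with a gripper value outside its range is refused whole. The fingers move at their own pace and stop on an object; the grip force is fixed at half the most. Time passes only in rows, so rows that repeat a pose let the fingers close. It gives the time, the measured TCP pose, the force, the opening and the grip force at its end, in the units of the state.
- ctrl.read_state(): the state, without advancing time (a new reading comes with each control period).
- ctrl.get_image(name): name is "side" or "top"; returns (picture, depth): 480x640x3 uint8, red, green, blue; 480x640 float32, mm along the optical axis (not along the pixel's ray), 0 where there is no reading.
- ctrl.calibration(name): a dict with "vfov" (degrees; the focal length in pixels is half the picture's height over the tangent of half this angle, whatever the lens; pixels are square), "cx", "cy" (the principal point, pixels), "extrinsics" (4x4, takes a point from camera to world coordinates). Camera axes: x right, y down, z forward; pixel columns grow to the right and rows downward; lengths in mm; the calibration is good to about 2 mm. A picture is of the moment at which its call begins. calibration takes no time and is no camera call.
- ctrl.finish_job(): hands the job in; it is judged then, once.
Trained networks look in the newest picture that a camera, given by its name, has taken for a name from the list of things; names that differ only in an ending like _2 or _b are one class to them, and where a whole thing is asked for, a point or a joint stands for the part that bears it (a point fixed in the world has none). Each returns a list of dicts, best first, with "confidence" (0 to 1); they miss things now and then, are a little off and sometimes report something else, mostly with a low value. They report only what shows in the picture. A call takes as long as a camera call.
- ctrl.search_frame(camera, name): "bbox" ([left, top, right, bottom] in pixels, round what is visible of it).
- ctrl.trace(camera, name): "pixels" (480x640 bool, what is visible of it) and "bbox" ([left, top, right, bottom] in pixels, round what is visible of it).
The state is a dict: "clock": time; "qpos": joint angles; "qd": joint speeds; "tau": joint torques, N m; "eef_pos": TCP position; "tool_rot": TCP orientation; "force": force on the tool from outside, world axes, zero at the start; "torque": the same for the moment, N m; "width": finger opening in mm; "gripper_force": force on a finger pad.
Only numpy, scipy, OpenCV 4.12 (cv2) and the standard library are available. Lean on these libraries where they do the work, as an engineer would, in place of code of your own. Each camera call takes 0.05 s, during which the arm holds its last target. There are 200 camera calls.

### The job

The printers have been refilled and the kit lies mixed up on the desk: put every piece back in the holder made for its kind. Stand the two ink cartridges upright in the cartridge stand, one fully down in each slot; lay the two bottle caps flat in the cap tray, one in each well; and lay the syringe level across the two wire saddles of its rest, either way round.

Things in the scene. Friction and masses are not known exactly. Their poses are not given: they have to be found in the camera images.
- cartridge_a: One of two alike refillable ink cartridges: a flat black upright block, 69 mm long (its x), 16 mm thick (its y), 44 mm high with a small plug on top to 47 mm. Origin at the centre of its underside, z up. Grasp it across the 16 mm, near the top. Either cartridge may go in either slot, either way round. Everything of the job lies on a flat green cutting mat 3 mm thick.
- cartridge_b: The second ink cartridge, the same size and axes as the first.
- cap_a: One of two alike cream ink-bottle caps: a round ribbed disc 47 mm in diameter and 23 mm high, lying closed side up. Origin at the centre of its underside, z up. Grasp round the rim. Either cap may go in either well.
- cap_b: The second cream bottle cap, the same as the first.
- syringe: The only syringe: clear, lying flat, 134 mm long along its x, 19 mm high. Origin on the underside at mid-length, z up. Nozzle end at x = -67 mm; barrel 20 mm wide from there to x = +30; finger flange 30 mm wide at x = +30 to +32; thin plunger, thumb plate at x = +67. Grasp the barrel's middle, x = -18 mm: there the fingers fit between the saddles and the flange stays outside them.
- cartridge_stand: Fixed grey block 100 (x) x 110 (y) x 20 mm high on a base flange 118 x 136 x 4 mm. Origin: centre of its underside, z up. Two slots along its x, centred at x = 0, y = -28 and +28 mm, each 84 mm long, 24 mm wide, with a 3 mm chamfered mouth at z = 20 and floor at z = 5 mm. A seated cartridge has its underside at z = 5 mm.
- cap_tray: Fixed grey slab 74 (x) x 156 (y) x 13 mm high with two round wells, on a base flange 96 x 184 x 4 mm. Origin: centre of its underside, z up. Wells centred at x = 0, y = -40 and +40 mm, 60 mm in diameter, 3 mm chamfered rim at z = 13, floor at z = 5 mm. A cap in its well has its underside at z = 5 mm.
- syringe_rest: Fixed dark steel plate 60 (x) x 104 (y) x 4 mm with two bent-wire saddles (6 mm wire) at y = -30 and +30 mm. Origin: centre of the plate's underside, z up. Each saddle has a flat bottom, upper side at z = 14 mm, and arms sloping out to 52 mm apart at z = 31. The syringe lies along the rest's y, barrel middle over the centre, underside at z = 14 mm.

How it is judged (in metres and radians):
At the end, for the whole second after the job is handed in: All five lie still and released. One cartridge on the floor of each slot, upright and in line (0.15, 0.2 rad), within 12 mm along, 8 mm across. One cap flat on the floor of each well, within 9 mm. Syringe down in both saddles, level and in line, within 12 mm across and its origin within 34 mm along (((x of cartridge_a in the frame of cartridge_stand between -0.012 and 0.012 m and y of cartridge_a in the frame of cartridge_stand between 0.02 and 0.036 m and z of cartridge_a in the frame of cartridge_stand between 0.002 and 0.008 m and angle between each of cartridge_a, cartridge_b's own z axis and vertical below 0.15 rad and angle between the x axis of each of cartridge_a, cartridge_b and the x axis of cartridge_stand, either way round below 0.2 rad and x of cartridge_b in the frame of cartridge_stand between -0.012 and 0.012 m and y of cartridge_b in the frame of cartridge_stand between -0.036 and -0.02 m and z of cartridge_b in the frame of cartridge_stand between 0.002 and 0.008 m) or (x of cartridge_a in the frame of cartridge_stand between -0.012 and 0.012 m and y of cartridge_a in the frame of cartridge_stand between -0.036 and -0.02 m and z of cartridge_a in the frame of cartridge_stand between 0.002 and 0.008 m and angle between each of cartridge_a, cartridge_b's own z axis and vertical below 0.15 rad and angle between the x axis of each of cartridge_a, cartridge_b and the x axis of cartridge_stand, either way round below 0.2 rad and x of cartridge_b in the frame of cartridge_stand between -0.012 and 0.012 m and y of cartridge_b in the frame of cartridge_stand between 0.02 and 0.036 m and z of cartridge_b in the frame of cartridge_stand between 0.002 and 0.008 m)) and ((x of cap_a in the frame of cap_tray between -0.009 and 0.009 m and y of cap_a in the frame of cap_tray between 0.031 and 0.049 m and z of cap_a in the frame of cap_tray between 0.002 and 0.0085 m and angle between each of cap_a, cap_b's own z axis and vertical below 0.15 rad and x of cap_b in the frame of cap_tray between -0.009 and 0.009 m and y of cap_b in the frame of cap_tray between -0.049 and -0.031 m and z of cap_b in the frame of cap_tray between 0.002 and 0.0085 m) or (x of cap_a in the frame of cap_tray between -0.009 and 0.009 m and y of cap_a in the frame of cap_tray between -0.049 and -0.031 m and z of cap_a in the frame of cap_tray between 0.002 and 0.0085 m and angle between each of cap_a, cap_b's own z axis and vertical below 0.15 rad and x of cap_b in the frame of cap_tray between -0.009 and 0.009 m and y of cap_b in the frame of cap_tray between 0.031 and 0.049 m and z of cap_b in the frame of cap_tray between 0.002 and 0.0085 m)) and x of syringe in the frame of syringe_rest between -0.012 and 0.012 m and y of syringe in the frame of syringe_rest between -0.034 and 0.034 m and z of syringe in the frame of syringe_rest between 0.011 and 0.0175 m and angle between syringe's own z axis and vertical below 0.15 rad and angle between the x axis of syringe and the y axis of syringe_rest, either way round below 0.2 rad and linear speed of each of cartridge_a, cartridge_b, cap_a, cap_b, syringe below 0.02 m/s and angular speed of each of cartridge_a, cartridge_b, cap_a, cap_b, syringe below 0.2 rad/s); the robot touches nothing.
It also fails if it takes over 120 s, if anything falls off the work surface, if the arm or the gripper's body presses on something with over 40 N, if the wrist force passes 120 N, or if a joint passes its speed limit or range.

## Working session

There is one attempt and no reset: what is moved stays moved. The work goes in short steps, Python scripts to look and compute and a tool call to move; the robot and the scene stay as the last step left them, time stands still between calls to the robot, and variables do not carry over. Pictures are saved under pics/ and viewed, at most 14 in all, crops included, and the job is handed in when it is done.

Besides the shell and the picture viewer there is one more tool, called after "Emit:" as name(argument=value, ...) on one line, values as JSON. play_rows: Moves the arm, as the interface text tells. Its arguments: {"type":"object","properties":{"targets":{"type":"array"}},"required":["targets"]}

```bash
mkdir -p pics; ls; cat > h.py <<'E'
from cell import ctrl
import numpy as np, cv2
def cal(n):
    c=ctrl.calibration(n); f=240/np.tan(np.radians(c["vfov"])/2); return f,c["cx"],c["cy"],np.array(c["extrinsics"])
def world(n,depth):
    f,cx,cy,E=cal(n); v,u=np.mgrid[0:480,0:640]
    P=np.stack([(u-cx)/f*depth,(v-cy)/f*depth,depth],-1)
    W=P@E[:3,:3].T+E[:3,3]; W[depth<=0]=np.nan; return W
def save(n,img): cv2.imwrite("pics/"+n+".png",img[...,::-1])
E
python3 - <<'E'
from h import *
s=ctrl.read_state(); print({k:np.round(v,3).tolist() for k,v in s.items()})
for n in("top","side"):
    im,d=ctrl.get_image(n); save(n+"0",im); np.savez("pics/%s0.npz"%n,d=d); print(n,cal(n), (d>0).mean())
    W=world(n,d)
    for t in("cartridge_a","cap_a","syringe","cartridge_stand","cap_tray","syringe_rest"):
        for r in ctrl.trace(n,t):
            m=r["pixels"]; print(n,t,round(r["confidence"],2),np.round(r["bbox"]).tolist(),m.sum(),np.nanmedian(W[m],0).round(0),np.nanpercentile(W[m],[2],axis=0).round(0),np.nanpercentile(W[m],[98],axis=0).round(0))
E
```

```text
pics
{'clock': 0.0, 'qpos': [1.085, 0.629, 0.038, 1.518, -0.027, 0.996, -0.02], 'qd': [0.001, -0.001, 0.002, -0.0, 0.0, 0.001, 0.0], 'tau': [0.0, -56.341, 1.226, -19.345, 0.011, 0.01, -0.0], 'eef_pos': [264.728, -593.008, 255.394], 'tool_rot': [-3.14, 0.0, 0.42], 'force': [0.845, -0.166, -0.813], 'torque': [0.041, -0.032, 0.003], 'gripper_force': 0.0, 'width': 85.346}
top (np.float64(599.0503845932528), 326.36417881740937, 237.1468074801708, array([[ 6.07479434e-02, -9.77500175e-01,  2.01997759e-01,
         2.40296528e+02],
       [-9.98152624e-01, -5.96963474e-02,  1.12997741e-02,
         1.65144346e+00],
       [ 1.01299724e-03, -2.02311031e-01, -9.79320795e-01,
         1.26148757e+03],
       [ 0.00000000e+00,  0.00000000e+00,  0.00000000e+00,
         1.00000000e+00]])) 0.9959114583333334
top cartridge_a 0.69 [181.0, 262.0, 205.0, 295.0] 390 [387. 284.  45.] [[358. 269.   6.]] [[418. 301.  52.]]
top cartridge_a 0.67 [400.0, 258.0, 410.0, 288.0] 324 [ 428. -150.   46.] [[ 399. -166.   11.]] [[ 459. -136.   52.]]
top cap_a 0.84 [330.0, 262.0, 356.0, 280.0] 379 [431. -26.  25.] [
[... 1222 characters left out ...]
[[358. 276.   5.]] [[422. 307.  49.]]
side cap_a 0.95 [346.0, 254.0, 369.0, 274.0] 349 [431. -13.  23.] [[411. -40.   4.]] [[452.  -1.  27.]]
side cap_a 0.82 [399.0, 194.0, 414.0, 212.0] 235 [ 384. -295.   22.] [[ 365. -323.    4.]] [[ 406. -284.   26.]]
side syringe 0.79 [299.0, 296.0, 362.0, 328.0] 550 [432. 151.  17.] [[380. 126.   4.]] [[500. 165.  22.]]
side cartridge_stand 0.58 [176.0, 290.0, 269.0, 359.0] 3388 [619. 251.  15.] [[566. 184.   3.]] [[678. 305.  24.]]
side cap_tray 0.66 [269.0, 189.0, 337.0, 232.0] 1483 [ 617. -176.    8.] [[ 564. -264.    3.]] [[670. -99.  16.]]
side syringe_rest 0.82 [245.0, 239.0, 284.0, 276.0] 923 [626.  33.   6.] [[596. -26.   1.]] [[659.  82.  32.]]
```

View pics/top0.png

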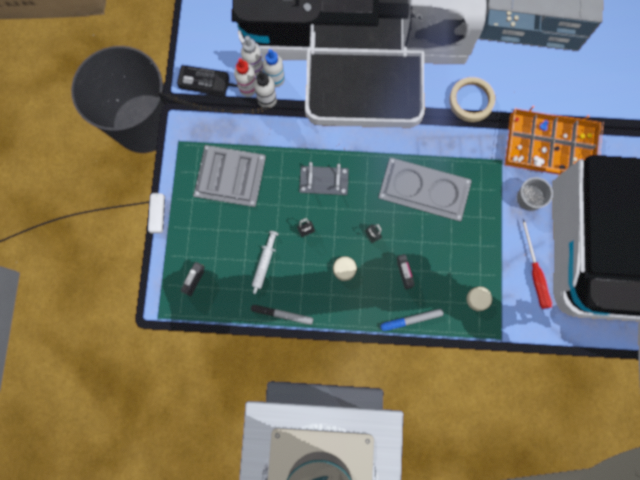

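View pics/side0.png

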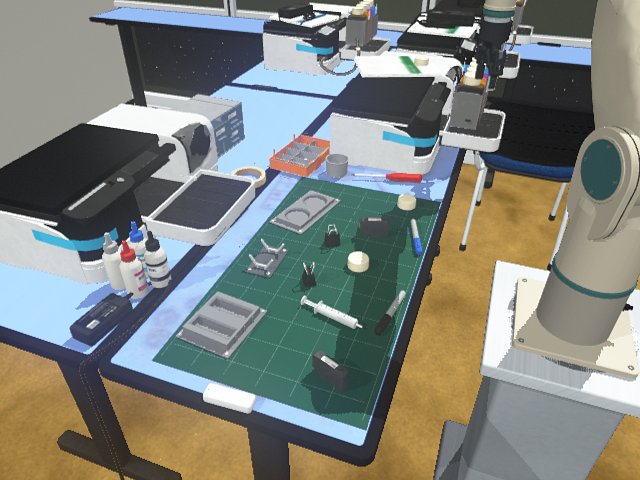

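```bash
cat >> h.py <<'E'
# name: (z lo, hi of top face above world), expected size
SPEC={"cartridge":(40,54,(69,16)),"cap":(22,30,(47,47)),"syringe":(10,26,(134,20)),"cartridge_stand":(17,28,(110,100)),"cap_tray":(11,20,(156,74)),"syringe_rest":(4,11,(104,60))}
def fit(n,t,W):
    out=[]
    for r in ctrl.trace(n,t+("_a" if t in("cartridge","cap") else "")):
        lo,hi,sz=SPEC[t]; m=cv2.dilate(r["pixels"].astype(np.uint8),np.ones((3,3)))>0
        if t in("cartridge","cap","syringe"): m=m
        P=W[m]; P=P[(P[:,2]>lo)&(P[:,2]<hi)]
        if len(P)<15: continue
        (c,s,a)=cv2.minAreaRect(P[:,:2].astype(np.float32))
        if s[0]<s[1]: s=s[::-1]; a+=90
        out.append((n,t,round(r["confidence"],2),len(P),np.round(c,1).tolist(),np.round(s,1).tolist(),round((a+90)%180-90,1),round(float(np.median(P[:,2])),1)))
    return out
def fitall(tags):
    for n in("top","side"):
        im,d=ctrl.get_image(n); W=world(n,d)
        for t in tags:
            for o in fit(n,t,W): print(*o)
E
python3 - <<'E'
from h import *
fitall(SPEC)
E
```

```text
top cartridge 0.91 255 [431.2, -151.4] [67.0, 16.8] 19.4 46.4
top cartridge 0.71 266 [389.5, 286.8] [67.1, 16.7] -21.9 46.6
top cap 0.93 331 [432.0, -26.2] [44.3, 43.3] 56.7 25.7
top cap 0.74 345 [386.1, -308.9] [44.2, 44.2] -44.8 25.3
top syringe 0.64 453 [436.8, 142.4] [130.1, 26.1] -10.2 19.0
top cartridge_stand 0.95 1455 [623.2, 235.7] [112.3, 103.4] 83.3 22.5
top cap_tray 0.58 1313 [617.8, -190.7] [181.4, 94.4] 77.3 14.9
top cap_tray 0.17 505 [621.9, 235.6] [134.6, 115.4] 82.0 16.9
top syringe_rest 0.68 937 [626.4, 30.3] [106.1, 66.7] -89.5 6.8
side cartridge 0.61 364 [390.5, 288.7] [67.8, 17.7] -21.9 45.9
side cartridge 0.56 159 [432.0, -149.2] [66.0, 20.1] 21.1 45.1
side cap 0.66 129 [387.2, -305.7] [45.4, 44.9] -38.5 24.3
side cap 0.63 212 [432.1, -23.5] [44.8, 44.2] -42.3 24.4
side syringe 0.91 495 [436.4, 148.6] [133.7, 28.6] -17.6 17.7
side cartridge_stand 0.82 1587 [624.2, 237.3] [112.5, 105.8] 83.8 21.3
side cap_tray 0.86 583 [619.9, -189.5] [163.9, 77.9] 77.2 14.1
side syringe_rest 0.77 612 [625.3, 32.1] [106.1, 66.3] 88.5 5.9
```

```bash
cat >> h.py <<'E'
def mv(x,y,z,yaw):
    s=ctrl.read_state(); r=s["tool_rot"]; p=s["eef_pos"]; d=np.array([x,y,z])-p
    from scipy.spatial.transform import Rotation as R
    t=R.from_euler("xyz",r).as_matrix().T@d
    print("pose",np.round(p,1),np.degrees(r).round(1),"F",np.round(s["force"],1),"w",round(s["width"],1),"t",s["clock"],"-> cm",np.round(t/10,2),"spin",round(-((yaw-np.degrees(r[2])+90)%180-90),1))
E
python3 - <<'E'
from h import *
print(ctrl.finger_overhang)
for n in("top","side"):
    im,d=ctrl.get_image(n); W=world(n,d)
    m=ctrl.trace(n,"syringe")[0]["pixels"]; P=W[m]; P=P[(P[:,2]>8)&(P[:,2]<28)]
    vx,vy,x0,y0=cv2.fitLine(P[:,:2].astype(np.float32),cv2.DIST_HUBER,0,.01,.01).ravel()
    if vx<0: vx,vy=-vx,-vy
    q=P[:,:2]-[x0,y0]; a=q@[vx,vy]; b=q@[-vy,vx]
    print(n,x0,y0,"ang",np.degrees(np.arctan2(vy,vx)),a.min(),a.max())
    for lo in range(-80,80,10):
        k=(a>=lo)&(a<lo+10)
        if k.sum()>2: print(lo,k.sum(),b[k].min().round(1),b[k].max().round(1),np.median(P[k,2]).round(1))
mv(386.6,-307.3,130,77.2)
E
```

```text
25.0
top 425.3438 -145.66954 ang 19.070074 -30.11873320830585 35.98213228371269
-30 13 -10.9 0.5 15.8
-20 8 -22.4 0.3 18.3
-10 7 -0.1 0.9 22.0
0 8 -0.7 0.6 16.6
10 7 -0.5 0.8 20.1
20 6 -0.3 0.3 18.0
30 4 -0.7 0.1 21.1
side 432.14517 151.63701 ang -13.97592 -57.41996471456093 71.73013544776843
-60 9 -9.1 -3.8 12.7
-50 58 -11.6 4.8 17.5
-40 48 -10.9 6.1 18.4
-30 49 -13.1 5.2 18.0
-20 48 -10.6 5.7 18.9
-10 43 -8.4 5.1 18.0
0 42 -8.1 4.8 18.0
10 41 -7.0 5.3 17.5
20 38 -9.1 5.4 18.7
30 35 -15.4 7.8 18.3
40 12 -4.6 1.0 14.0
50 16 -6.7 0.4 13.4
60 26 -12.3 2.0 12.9
70 10 -11.6 4.2 14.1
pose [ 265.  -593.5  256.3] [-180.    -0.    24.1] F [-0.6 -0.5  0.2] w 85.1 t 1.6 -> cm [ 22.77 -21.18  12.63] spin -53.1
```

Emit:
play_rows(targets=[[0, 22.8, -21.2, 12.6, -53], [0, 22.8, -21.2, 12.6, -53], [0, 22.8, -21.2, 12.6, -53], [0, 22.8, -21.2, 12.6, -53], [0, 22.8, -21.2, 12.6, -53], [0, 22.8, -21.2, 12.6, -53], [0, 22.8, -21.2, 12.6, -53], [0, 22.8, -21.2, 12.6, -53], [0, 22.8, -21.2, 12.6, -53], [0, 22.8, -21.2, 12.6, -53]])

```text
clock: 2.6
eef_pos: [386.6, -308.7, 130.7]
tool_rot: [3.141, 0.001, 1.343]
force: [0.6, 0.4, -0.4]
width: 85.3
gripper_force: 0.0
```

```bash
python3 - <<'E'
from h import *
mv(386.6,-307.3,37,77.2); print(ctrl.read_state()["qpos"].round(2))
for n in("top","side"):
    im,d=ctrl.get_image(n); W=world(n,d)
    for r in ctrl.trace(n,"syringe")[:1]:
        P=W[r["pixels"]]; P=P[(P[:,2]>8)&(P[:,2]<28)&(P[:,1]>90)]
        if len(P)<200: print("miss",r["bbox"]); continue
        vx,vy,x0,y0=cv2.fitLine(P[:,:2].astype(np.float32),cv2.DIST_HUBER,0,.01,.01).ravel()
        if vx<0: vx,vy=-vx,-vy
        q=P[:,:2]-[x0,y0]; a=q@[vx,vy]; b=q@[-vy,vx]
        print(n,x0,y0,"ang",np.degrees(np.arctan2(vy,vx)),a.min(),a.max())
        print([(lo,b[k].min().round(1),b[k].max().round(1)) for lo in range(-80,80,10) if (k:=(a>=lo)&(a<lo+10)).sum()>2])
E
```

```text
pose [ 386.6 -308.7  130.7] [1.799e+02 1.000e-01 7.690e+01] F [ 0.6  0.4 -0.4] w 85.3 t 2.6 -> cm [ 0.15 -0.04  9.37] spin -0.3
[ 0.73  0.61 -0.17  2.06  0.2   0.49  0.18]
top 436.1563 143.10188 ang -12.863681 -60.16557070192467 64.93874496431592
[(-60, np.float64(-7.4), np.float64(8.4)), (-50, np.float64(-8.2), np.float64(10.5)), (-40, np.float64(-7.9), np.float64(10.1)), (-30, np.float64(-8.2), np.float64(9.7)), (-20, np.float64(-8.6), np.float64(9.9)), (-10, np.float64(-8.1), np.float64(10.0)), (0, np.float64(-9.1), np.float64(10.2)), (10, np.float64(-8.2), np.float64(10.5)), (20, np.float64(-12.1), np.float64(12.0)), (30, np.float64(-9.7), np.float64(7.5)), (40, np.float64(-4.3), np.float64(5.6)), (50, np.float64(-3.7), np.float64(5.3)), (60, np.float64(-5.8), np.float64(5.4))]
side 433.02875 151.32767 ang -14.234835 -60.791294744829685 71.3922917298084
[(-60, np.float64(-10.3), np.float64(3.5)), (-50, np.float64(-12.5), np.float64(4.8)), (-40, np.float64(-8.7), np.float64(4.7)), (-30, np.float64(-10.1), np.float64(5.0)), (-20, np.float64(-9.9), np.float64(5.2)), (-10, np.float64(-9.1), np.float64(6.7)), (0, np.float64(-9.4), np.float64(5.7)), (10, np.float64(-11.3), np.float64(7.6)), (20, np.float64(-11.9), np.float64(6.8)), (30, np.float64(-17.5), np.float64(12.0)), (40, np.float64(-3.7), np.float64(-0.5)), (50, np.float64(-6.1), np.float64(1.6)), (60, np.float64(-11.6), np.float64(6.1)), (70, np.float64(-4.2), np.float64(2.4))]
```

Emit:
play_rows(targets=[[0, 0.15, 0, 4.5, 0], [0, 0.15, 0, 7.5, 0], [0, 0.15, 0, 9.4, 0], [0, 0.15, 0, 9.4, 0], [1, 0.15, 0, 9.4, 0], [1, 0.15, 0, 9.4, 0], [1, 0.15, 0, 9.4, 0], [1, 0.15, 0, 9.4, 0], [1, 0.15, 0, 9.4, 0], [1, 0.15, 0, 9.4, 0]])

```text
clock: 3.8
eef_pos: [387.7, -306.3, 38.1]
tool_rot: [3.139, 0.001, 1.344]
force: [0.0, -0.0, 8.2]
width: 44.8
gripper_force: 59.9
```

```bash
python3 - <<'E'
from h import *
mv(610,-229,130,77.2)
im,d=ctrl.get_image("side"); save("g1",cv2.resize(im[150:270,320:480],None,fx=4,fy=4))
E
```

```text
pose [ 387.7 -306.3   38.1] [1.799e+02 1.000e-01 7.700e+01] F [ 0.  -0.   8.2] w 44.8 t 3.8 -> cm [12.51 19.95 -9.16] spin -0.2
```

View pics/g1.png

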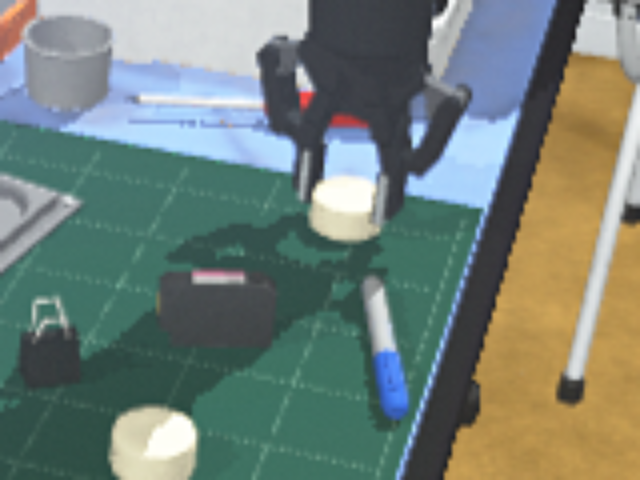

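Emit:
play_rows(targets=[[1, 0, 0, -3, 0], [1, 0, 0, -7, 0], [1, 4, 6, -9.2, 0], [1, 6, 10, -9.2, 0], [1, 9, 14, -9.2, 0], [1, 12.5, 20, -9.2, 0], [1, 12.5, 20, -9.2, 0], [1, 12.5, 20, -9.2, 0], [1, 12.5, 20, -9.2, 0], [1, 12.5, 20, -9.2, 0]])

```text
clock: 4.85
eef_pos: [608.4, -229.8, 128.6]
tool_rot: [-3.14, 0.001, 1.343]
force: [-0.8, -0.3, 0.3]
width: 44.3
gripper_force: 61.2
```

```bash
python3 - <<'E'
from h import *
mv(610,-229,43,77.2)
im,d=ctrl.get_image("side"); save("g2",cv2.resize(im[100:260,230:430],None,fx=4,fy=3.7)); W=world("side",d)
for r in ctrl.trace("side","cap_a"): 
    P=W[r["pixels"]]; print(r["confidence"],r["bbox"],np.nanmin(P,0).round(),np.nanmax(P,0).round(),np.nanmedian(P,0).round())
E
```

```text
pose [ 608.4 -229.8  128.6] [-1.799e+02  1.000e-01  7.700e+01] F [-0.8 -0.3  0.3] w 44.3 t 4.85 -> cm [0.12 0.15 8.56] spin -0.2
0.85 [346.8, 252.6, 368.4, 272.2] [410. -47.   1.] [459.   1.  27.] [430. -14.  23.]
0.68 [307.0, 162.2, 321.2, 178.3] [ 586. -253.   92.] [ 628. -205.  117.] [ 608. -215.  112.]
```

View pics/g2.png

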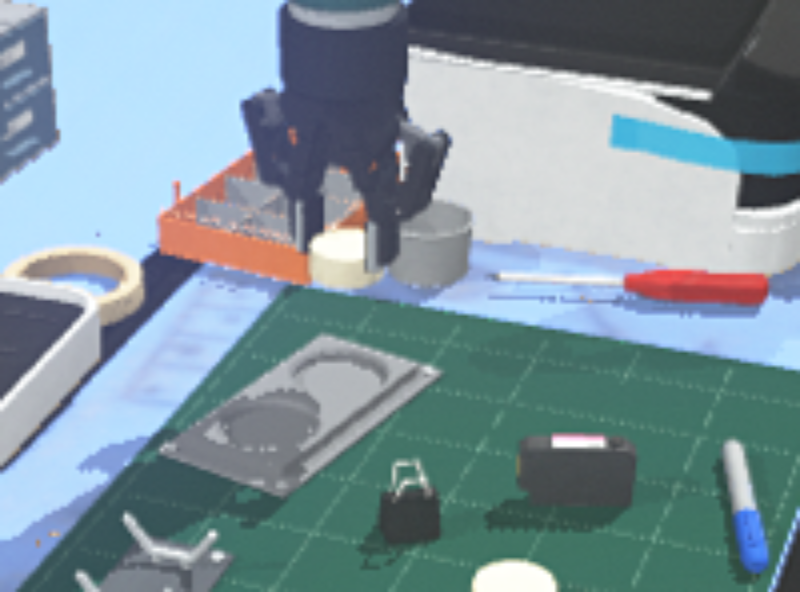

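Emit:
play_rows(targets=[[1, 0.1, 0.15, 4, 0], [1, 0.1, 0.15, 6.5, 0], [1, 0.1, 0.15, 7.7, 0], [1, 0.1, 0.15, 8.4, 0], [1, 0.1, 0.15, 8.4, 0], [0.1, 0.1, 0.15, 8.4, 0], [0.1, 0.1, 0.15, 8.4, 0], [0.1, 0.1, 0.15, 8.4, 0], [0.1, 0.1, 0.15, 3, 0], [0.1, 0.1, 0.15, 0, 0]])

```text
clock: 5.95
eef_pos: [611.9, -227.8, 129.6]
tool_rot: [-3.141, -0.0, 1.345]
force: [1.1, -0.3, 0.8]
width: 77.0
gripper_force: 0.0
```

```bash
python3 - <<'E'
from h import *
mv(432,-24.8,130,77.2)
E
```

```text
pose [ 611.9 -227.8  129.6] [-180.    -0.    77.1] F [ 1.1 -0.3  0.8] w 77.0 t 5.95 -> cm [ 15.76 -22.08  -0.04] spin -0.1
```

Emit:
play_rows(targets=[[0, 15.8, -22.1, 0, 0], [0, 15.8, -22.1, 0, 0], [0, 15.8, -22.1, 0, 0], [0, 15.8, -22.1, 0, 0], [0, 15.8, -22.1, 0, 0], [0, 15.8, -22.1, 0, 0], [0, 15.8, -22.1, 0, 0], [0, 15.8, -22.1, 0, 0]])

```text
clock: 6.75
eef_pos: [432.8, -24.4, 128.9]
tool_rot: [3.139, -0.0, 1.346]
force: [0.3, 0.7, 0.9]
width: 85.5
gripper_force: 0.0
```

```bash
python3 - <<'E'
from h import *
mv(432,-24.8,38,77.2)
im,d=ctrl.get_image("top"); save("t2",cv2.resize(im[140:330,150:510],None,fx=2.2,fy=2.2)); W=world("top",d)
for t in ("cap","cap_tray"):
  for o in fit("top",t,W): print(*o)
E
```

```text
pose [432.8 -24.4 128.9] [179.9  -0.   77.1] F [0.3 0.7 0.9] w 85.5 t 6.75 -> cm [-0.06 -0.08  9.09] spin -0.1
top cap 0.7 182 [609.7, -231.1] [45.9, 43.8] -43.2 28.1
top cap_tray 0.95 1331 [618.7, -190.4] [180.5, 94.1] 75.5 14.9
top cap_tray 0.73 255 [436.4, 142.6] [129.4, 26.6] -10.0 16.9
```

View pics/t2.png

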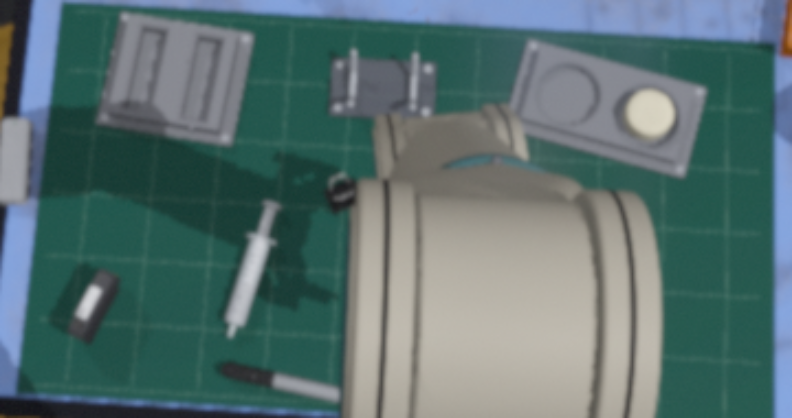

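Emit:
play_rows(targets=[[0, -0.05, -0.1, 4.5, 0], [0, -0.05, -0.1, 7.5, 0], [0, -0.05, -0.1, 9.1, 0], [0, -0.05, -0.1, 9.1, 0], [1, -0.05, -0.1, 9.1, 0], [1, -0.05, -0.1, 9.1, 0], [1, -0.05, -0.1, 9.1, 0], [1, -0.05, -0.1, 9.1, 0], [1, -0.05, -0.1, 6, 0], [1, -0.05, -0.1, 0, 0]])

```text
clock: 7.9
eef_pos: [429.1, -24.6, 118.0]
tool_rot: [-3.136, 0.001, 1.346]
force: [2.7, -0.7, 0.2]
width: 44.2
gripper_force: 61.3
```

```bash
python3 - <<'E'
from h import *
mv(627.8,-151,130,77.2)
E
```

```text
pose [429.1 -24.6 118. ] [-1.797e+02  1.000e-01  7.710e+01] F [ 2.7 -0.7  0.2] w 44.2 t 7.9 -> cm [-7.89 22.18 -1.31] spin -0.1
```

Emit:
play_rows(targets=[[1, -7.9, 21.9, 0, 0], [1, -7.9, 21.9, 0, 0], [1, -7.9, 21.9, 0, 0], [1, -7.9, 21.9, 0, 0], [1, -7.9, 21.9, 0, 0], [1, -7.9, 21.9, 0, 0], [1, -7.9, 21.9, 0, 0], [1, -7.9, 21.9, 0, 0]])

```text
clock: 8.7
eef_pos: [625.2, -149.5, 118.4]
tool_rot: [-3.14, -0.0, 1.347]
force: [-0.1, 0.5, -0.2]
width: 44.4
gripper_force: 61.3
```

```bash
python3 - <<'E'
from h import *
mv(627.8,-151,44,77.2)
im,d=ctrl.get_image("side"); W=world("side",d)
for r in ctrl.trace("side","cap_a"): 
    P=W[r["pixels"]]; print(r["confidence"],r["bbox"],np.nanmin(P,0).round(),np.nanmax(P,0).round(),np.nanmedian(P,0).round())
E
```

```text
pose [ 625.2 -149.5  118.4] [-179.9   -0.    77.2] F [-0.1  0.5 -0.2] w 44.4 t 8.7 -> cm [-0.09  0.3   7.44] spin -0.0
0.75 [289.8, 184.1, 307.2, 197.2] [ 599. -260.   -0.] [ 688. -122.  122.] [ 623. -134.  100.]
0.69 [303.7, 192.4, 324.1, 205.0] [ 588. -250.    9.] [ 631. -203.   32.] [ 607. -218.   28.]
```

Emit:
play_rows(targets=[[1, -0.1, 0.3, 3, 0], [1, -0.1, 0.3, 5.5, 0], [1, -0.1, 0.3, 6.7, 0], [1, -0.1, 0.3, 7.4, 0], [1, -0.1, 0.3, 7.4, 0], [0.1, -0.1, 0.3, 7.4, 0], [0.1, -0.1, 0.3, 7.4, 0], [0.1, -0.1, 0.3, 7.4, 0], [0.1, -0.1, 0.3, 3, 0], [0.1, -0.1, 0.3, -1, 0]])

```text
clock: 9.8
eef_pos: [628.5, -152.3, 129.0]
tool_rot: [-3.14, -0.0, 1.345]
force: [1.0, 0.5, 0.3]
width: 76.7
gripper_force: 0.0
```

```bash
python3 - <<'E'
from h import *
mv(431.5,-150.3,130,20)
E
```

```text
pose [ 628.5 -152.3  129. ] [-179.9   -0.    77.1] F [1.  0.5 0.3] w 76.7 t 9.8 -> cm [ -4.22 -19.25  -0.07] spin 57.1
```

Emit:
play_rows(targets=[[0.4, -4.2, -19.3, 0, 57], [0.4, -4.2, -19.3, 0, 57], [0.4, -4.2, -19.3, 0, 57], [0.4, -4.2, -19.3, 0, 57], [0.4, -4.2, -19.3, 0, 57], [0.4, -4.2, -19.3, 0, 57], [0.4, -4.2, -19.3, 0, 57], [0.4, -4.2, -19.3, 0, 57], [0.4, -4.2, -19.3, 0, 57], [0.4, -4.2, -19.3, 0, 57]])

```text
clock: 10.8
eef_pos: [431.7, -150.0, 128.4]
tool_rot: [3.142, -0.0, 0.352]
force: [0.0, -0.3, -0.3]
width: 51.6
gripper_force: 0.0
```

```bash
python3 - <<'E'
from h import *
mv(431.5,-150.3,50,20)
for n in("side","top"):
    im,d=ctrl.get_image(n); W=world(n,d)
    for t in ("cap","cap_tray","cartridge"):
        for o in fit(n,t,W): print(*o)
E
```

```text
pose [ 431.7 -150.   128.4] [180.   -0.   20.2] F [ 0.  -0.3 -0.3] w 51.6 t 10.8 -> cm [-0.04  0.02  7.84] spin 0.2
side cap 0.57 147 [628.5, -148.5] [45.3, 44.0] -43.5 28.1
side cap 0.52 134 [609.6, -225.9] [46.4, 44.4] -74.3 28.1
side cap_tray 0.77 466 [620.2, -190.7] [161.8, 79.1] 76.9 14.3
side cartridge 0.74 157 [431.7, -148.9] [65.8, 18.8] 16.2 45.5
side cartridge 0.7 364 [390.6, 288.9] [67.9, 17.6] -23.3 45.8
top cap 0.79 136 [614.7, -230.3] [44.3, 35.2] -77.0 28.3
top cap 0.55 187 [627.9, -151.4] [46.0, 43.0] 0.9 28.2
top cap_tray 0.83 973 [620.2, -190.6] [179.2, 88.2] 78.0 15.2
top cartridge 0.93 268 [389.6, 286.8] [67.1, 17.7] -22.2 47.0
top cartridge 0.51 107 [413.0, -157.6] [28.8, 15.9] 17.3 47.2
```

Emit:
play_rows(targets=[[0.4, 0, 0, 4, 0.5], [0.4, 0, 0, 7, 0.5], [0.4, 0, 0, 7.8, 0.5], [0.4, 0, 0, 7.8, 0.5], [1, 0, 0, 7.8, 0.5], [1, 0, 0, 7.8, 0.5], [1, 0, 0, 7.8, 0.5], [1, 0, 0, 7.8, 0.5], [1, 0, 0, 4.5, 0.5], [1, 0, 0, 0, 0.5]])

```text
clock: 12.2
eef_pos: [430.2, -149.7, 128.3]
tool_rot: [-3.139, 0.003, 0.342]
force: [1.1, -2.1, -0.7]
width: 14.3
gripper_force: 58.8
```

```bash
python3 - <<'E'
from h import *
mv(620.5,208.7,140,-6.5)
E
```

```text
pose [ 430.2 -149.7  128.3] [-179.9    0.2   19.6] F [ 1.1 -2.1 -0.7] w 14.3 t 12.2 -> cm [ 29.94 -27.39  -1.2 ] spin 26.1
```

Emit:
play_rows(targets=[[1, 29.9, -27.4, -1.2, 26], [1, 29.9, -27.4, -1.2, 26], [1, 29.9, -27.4, -1.2, 26], [1, 29.9, -27.4, -1.2, 26], [1, 29.9, -27.4, -1.2, 26], [1, 29.9, -27.4, -1.2, 26], [1, 29.9, -27.4, -1.2, 26], [1, 29.9, -27.4, -1.2, 26], [1, 29.9, -27.4, -1.2, 26], [1, 29.9, -27.4, -1.2, 26]])

```text
clock: 13.2
eef_pos: [621.4, 210.4, 140.5]
tool_rot: [-3.14, -0.0, -0.109]
force: [-0.9, -1.6, -0.4]
width: 14.5
gripper_force: 58.8
```

```bash
python3 - <<'E'
from h import *
mv(620.5,208.7,56,-6.5)
for n in("side","top"):
    im,d=ctrl.get_image(n); W=world(n,d); 
    if n=="side": save("s3",cv2.resize(im[180:400,120:400],None,fx=2.7,fy=2.7))
    for r in ctrl.trace(n,"cartridge_a"):
        P=W[r["pixels"]]; P=P[P[:,2]>60]
        if len(P)>20: print(n,r["confidence"],r["bbox"],len(P),np.nanpercentile(P,5,axis=0).round(),np.nanpercentile(P,95,axis=0).round(), cv2.minAreaRect(P[:,:2].astype(np.float32)))
E
```

```text
pose [621.4 210.4 140.5] [-179.9   -0.    -6.3] F [-0.9 -1.6 -0.4] w 14.5 t 13.2 -> cm [-0.07  0.19  8.45] spin 0.2
side 0.7 [206.2, 259.4, 243.4, 290.0] 533 [587. 209.  94.] [648. 222. 136.] ((619.2005004882812, 218.65306091308594), (70.67041015625, 21.827165603637695), 7.065186500549316)
```

View pics/s3.png

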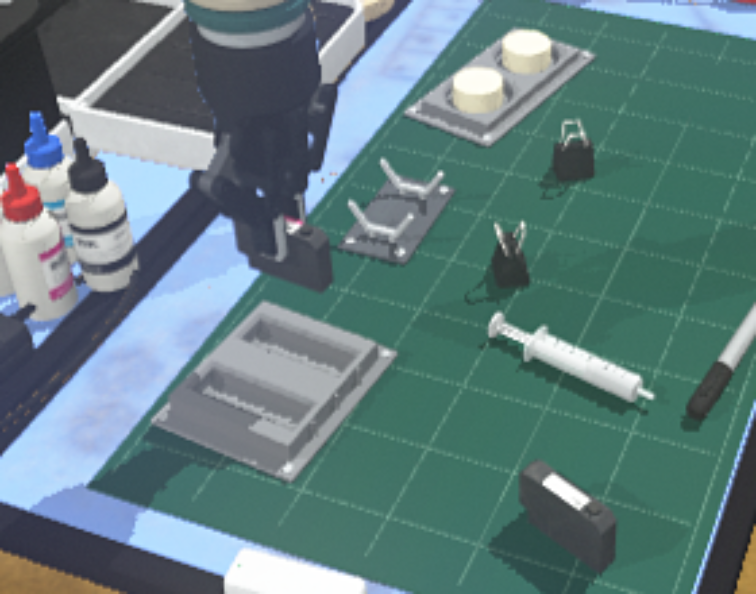

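Emit:
play_rows(targets=[[1, 0.05, 0.2, 3, 0], [1, 0.05, 0.2, 5.5, 0], [1, 0.05, 0.2, 6.7, 0], [1, 0.05, 0.2, 7.8, 0], [1, 0.05, 0.2, 8.4, 0], [1, 0.05, 0.2, 8.4, 0]])

```text
clock: 14.0
eef_pos: [622.1, 205.5, 69.5]
tool_rot: [3.139, -0.003, -0.114]
force: [-24.1, -8.1, 81.1]
width: 14.7
gripper_force: 78.4
```

Emit:
play_rows(targets=[[1, 0, 0, -3, 0], [1, 0, 0, -4, 0], [1, 0, 0, -4, 0], [1, 0, 0, -4, 0]])

```text
clock: 14.4
eef_pos: [621.6, 205.3, 95.7]
tool_rot: [3.141, 0.001, -0.113]
force: [-0.5, 0.1, -0.5]
width: 14.0
gripper_force: 59.8
```

```bash
python3 - <<'E'
from h import *
mv(620.5,208.7,100,-6.5)
im,d=ctrl.get_image("side"); save("s4",cv2.resize(im[220:370,160:340],None,fx=4.4,fy=4)); W=world("side",d)
for r in ctrl.trace("side","cartridge_a")[:2]:
    P=W[r["pixels"]]; P=P[P[:,2]>32]
    if len(P)>20: print(r["confidence"],r["bbox"],len(P),np.nanpercentile(P,[3,97],axis=0).round(), cv2.minAreaRect(P[:,:2].astype(np.float32)))
np.savez("pics/s4.npz",W=W,im=im)
im,d=ctrl.get_image("top"); W=world("top",d);save("t4",cv2.resize(im[130:220,180:290],None,fx=7,fy=6)); np.savez("pics/t4.npz",W=W,im=im)
E
```

```text
pose [621.6 205.3  95.7] [180.    0.   -6.5] F [-0.5  0.1 -0.5] w 14.0 t 14.4 -> cm [-0.15 -0.32 -0.43] spin 0.0
0.72 [313.7, 351.6, 347.9, 393.2] 469 [[359. 276.  33.]
 [420. 306.  48.]] ((389.657470703125, 288.98077392578125), (17.44504165649414, 68.84979248046875), 68.67756652832031)
```

View pics/s4.png

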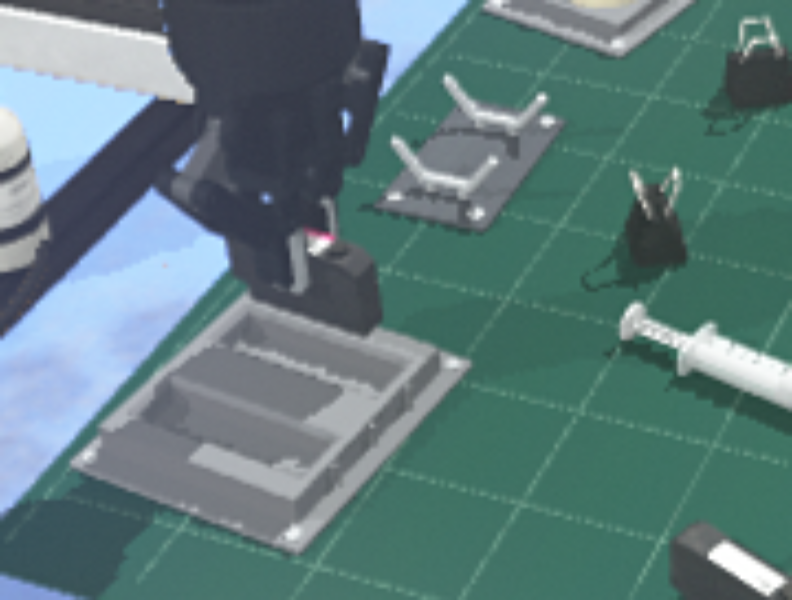

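View pics/t4.png

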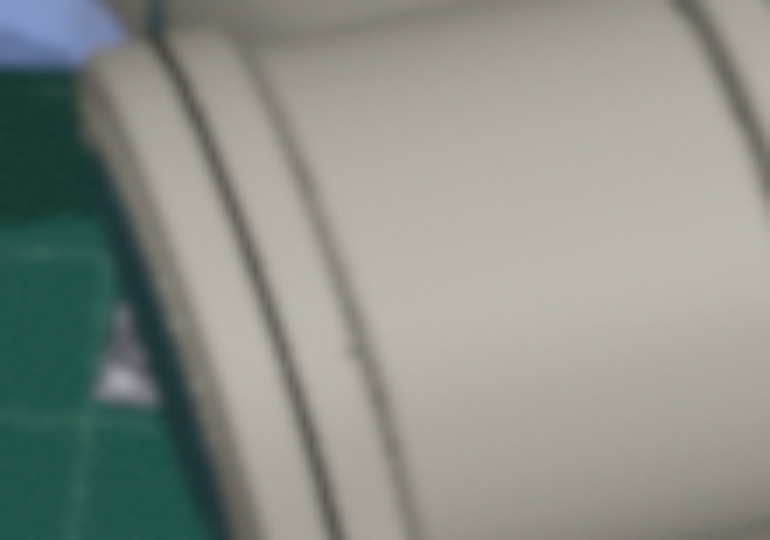

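```bash
python3 - <<'E'
from h import *
for n in("top","side"):
    d=np.load(f"pics/{n}0.npz")["d"]; W=world(n,d).reshape(-1,3)
    c=np.array([623.7,236.5]); a=np.radians(-6.5); R=np.array([[np.cos(a),np.sin(a)],[-np.sin(a),np.cos(a)]])
    L=(W[:,:2]-c)@R.T; z=W[:,2]
    # transverse profile
    for b in range(-64,66,4):
        k=(abs(L[:,0])<30)&(L[:,1]>=b)&(L[:,1]<b+4)
        print(n[0],b+2,round(float(np.nanmedian(z[k])),1),end="; ")
    print()
    for b in range(-64,66,4):
        k=(abs(abs(L[:,1])-28)<6)&(L[:,0]>=b)&(L[:,0]<b+4)
        print(n[0],b+2,round(float(np.nanmedian(z[k])),1),end="; ")
    print()
f=np.load("pics/s4.npz"); W=f["W"]; im=f["im"]
S=W[270:315,205:255].reshape(-1,3); I=im[270:315,205:255].reshape(-1,3).max(1)
k=(S[:,2]>35)&(S[:,2]<110)&(S[:,1]>190)&(S[:,1]<230)&(S[:,0]>570)&(S[:,0]<670); S=S[k]
print(len(S),np.percentile(S,[1,5,50,95,99],axis=0).round(1))
for lo in range(40,110,5):
    q=S[(S[:,2]>=lo)&(S[:,2]<lo+5)]
    if len(q)>4: print(lo,len(q),"x",np.percentile(q[:,0],[2,98]).round(1),"y at x<605, 605-635, >635",[np.round(np.median(q[m,1]),1) for m in(q[:,0]<605,abs(q[:,0]-620)<15,q[:,0]>635) if m.any()])
mv(620.5,208.7,100,-6.5)
E
```

```text
t -62 6.4; t -58 7.1; t -54 21.4; t -50 23.0; t -46 22.7; t -42 20.9; t -38 8.3; t -34 8.1; t -30 7.5; t -26 7.4; t -22 7.6; t -18 9.9; t -14 21.7; t -10 22.5; t -6 23.6; t -2 22.9; t 2 22.7; t 6 22.3; t 10 22.3; t 14 20.9; t 18 8.1; t 22 8.0; t 26 7.8; t 30 8.7; t 34 8.0; t 38 10.7; t 42 21.7; t 46 22.3; t 50 22.5; t 54 23.1; t 58 8.6; t 62 7.0; t 66 5.4; 
t -62 2.8; t -58 5.9; t -54 6.6; t -50 15.0; t -46 23.3; t -42 22.3; t -38 7.4; t -34 7.8; t -30 8.9; t -26 7.1; t -22 9.3; t -18 6.9; t -14 7.5; t -10 7.3; t -6 8.8; t -2 8.1; t 2 7.8; t 6 7.6; t 10 8.6; t 14 8.1; t 18 6.7; t 22 7.2; t 26 7.1; t 30 9.1; t 34 8.4; t 38 9.2; t 42 14.9; t 46 22.9; t 50 21.3; t 54 11.4; t 58 6.3; t 62 2.2; t 66 2.5; 
s -62 nan; s -58 nan; s -54 21.0; s -50 21.7; s -46 21.8; s -42 18.0; s -38 10.0; s -34 6.5; s -30 7.1; s -26 7.1; s -22 9.3; s -18 17.1; s -14 20.8; s -10 21.6; s -6 21.8; s -2 21.9; s 2 21.7; s 6 21.9; s 10 21.4; s 14 18.1; s 18 11.0; s 22 6.6; s 26 6.6; s 30 7.3; s 34 nan; s 38 nan; s 42 20.4; s 46 21.4; s 50 21.6; s 54 15.1; s 58 6.7; s 62 5.8; s 66 5.3; 
s -62 1.9; s -58 3.0; s -54 
[... 1017 characters left out ...]
oat64(215.3), np.float64(215.6), np.float64(209.9)]
75 58 x [586.4 652.4] y at x<605, 605-635, >635 [np.float64(215.2), np.float64(220.3), np.float64(210.4)]
80 64 x [586.8 653. ] y at x<605, 605-635, >635 [np.float64(215.1), np.float64(224.0), np.float64(210.9)]
85 88 x [587.7 627.6] y at x<605, 605-635, >635 [np.float64(211.3), np.float64(219.6)]
90 93 x [592.4 628.7] y at x<605, 605-635, >635 [np.float64(210.4), np.float64(208.4)]
95 36 x [609.5 626.6] y at x<605, 605-635, >635 [np.float64(220.5)]
100 39 x [609.5 622.1] y at x<605, 605-635, >635 [np.float64(214.1)]
105 21 x [608.8 620. ] y at x<605, 605-635, >635 [np.float64(199.2)]
pose [621.  205.6  94.5] [179.9   0.2  -6.5] F [ 0.  -0.1 -0. ] w 14.5 t 14.55 -> cm [-0.08 -0.3  -0.55] spin 0.0
  return np.nanmean(a, axis, out=out, keepdims=keepdims)
```

Emit:
play_rows(targets=[[1, -0.05, -0.35, 0, 0], [1, -0.05, -0.35, 0.5, 0], [1, -0.05, -0.35, 1, 0], [1, -0.05, -0.35, 1.5, 0], [1, -0.05, -0.35, 2.0, 0], [1, -0.05, -0.35, 2.4, 0], [1, -0.05, -0.35, 2.8, 0], [1, -0.05, -0.35, 3.0, 0], [1, -0.05, -0.35, 3.0, 0]])

```text
clock: 15.45
eef_pos: [621.6, 209.6, 66.0]
tool_rot: [3.141, 0.0, -0.113]
force: [-0.1, 0.1, -0.4]
width: 14.2
gripper_force: 59.8
```

Emit:
play_rows(targets=[[1, 0, 0, 0.4, 0], [1, 0, 0, 0.8, 0], [1, 0, 0, 0.8, 0], [0.55, 0, 0, 0.8, 0], [0.55, 0, 0, 0.8, 0], [0.55, 0, 0, 0.8, 0], [0.55, 0, 0, -3, 0], [0.55, 0, 0, -7, 0], [0.55, 0, 0, -7.2, 0]])

```text
clock: 16.35
eef_pos: [625.3, 211.3, 144.0]
tool_rot: [-3.137, -0.009, -0.113]
force: [0.3, -0.1, -0.1]
width: 38.6
gripper_force: 0.0
```

```bash
python3 - <<'E'
from h import *
mv(390,287.7,140,-22)
im,d=ctrl.get_image("side"); W=world("side",d)
for r in ctrl.trace("side","cartridge_a")[:3]:
    P=W[r["pixels"]]; print(r["confidence"],np.round(r["bbox"]),np.nanpercentile(P,[3,97],axis=0).round().tolist())
E
```

```text
pose [625.3 211.3 144. ] [-179.7   -0.5   -6.5] F [ 0.3 -0.1 -0.1] w 38.6 t 16.35 -> cm [-24.24  -4.94   0.21] spin 15.5
0.76 [212. 293. 247. 320.] [[587.0, 204.0, 17.0], [652.0, 223.0, 53.0]]
0.72 [314. 353. 347. 393.] [[358.0, 275.0, 2.0], [421.0, 307.0, 48.0]]
```

Emit:
play_rows(targets=[[0.4, -24, -5.1, 0, 15.5], [0.4, -24, -5.1, 0, 15.5], [0.4, -24, -5.1, 0, 15.5], [0.4, -24, -5.1, 0, 15.5], [0.4, -24, -5.1, 0, 15.5], [0.4, -24, -5.1, 0, 15.5], [0.4, -24, -5.1, 0, 15.5], [0.4, -24, -5.1, 0, 15.5], [0.4, -24, -5.1, 0, 15.5]])

```text
clock: 17.35
eef_pos: [390.5, 286.5, 137.9]
tool_rot: [3.141, -0.001, -0.386]
force: [1.0, -0.0, 0.2]
width: 51.5
gripper_force: 0.0
```

```bash
python3 - <<'E'
from h import *
mv(390,287.7,50,-22)
E
```

```text
pose [390.5 286.5 137.9] [180.   -0.  -22.1] F [ 1.  -0.   0.2] w 51.5 t 17.35 -> cm [-0.1  -0.1   8.79] spin -0.1
```

Emit:
play_rows(targets=[[0.4, -0.1, -0.1, 4, 0], [0.4, -0.1, -0.1, 7, 0], [0.4, -0.1, -0.1, 8.8, 0], [0.4, -0.1, -0.1, 8.8, 0], [1, -0.1, -0.1, 8.8, 0], [1, -0.1, -0.1, 8.8, 0], [1, -0.1, -0.1, 8.8, 0], [1, -0.1, -0.1, 8.8, 0], [1, -0.1, -0.1, 5, 0], [1, -0.1, -0.1, 0, 0]])

```text
clock: 18.35
eef_pos: [387.2, 287.6, 137.9]
tool_rot: [3.137, 0.002, -0.383]
force: [1.1, 0.1, -1.0]
width: 14.0
gripper_force: 60.5
```

```bash
python3 - <<'E'
from h import *
mv(626.9,264.3,140,-6.5)
E
```

```text
pose [387.2 287.6 137.9] [ 1.797e+02  1.000e-01 -2.190e+01] F [ 1.1  0.1 -1. ] w 14.0 t 18.35 -> cm [23.11 -6.79 -0.3 ] spin -15.4
```

Emit:
play_rows(targets=[[1, 22.8, -6.7, 0, -15.4], [1, 22.8, -6.7, 0, -15.4], [1, 22.8, -6.7, 0, -15.4], [1, 22.8, -6.7, 0, -15.4], [1, 22.8, -6.7, 0, -15.4], [1, 22.8, -6.7, 0, -15.4], [1, 22.8, -6.7, 0, -15.4], [1, 22.8, -6.7, 0, -15.4], [1, 22.8, -6.7, 0, -15.4], [1, 22.8, -6.7, 0, -15.4]])

```text
clock: 19.35
eef_pos: [624.0, 266.2, 138.7]
tool_rot: [3.142, 0.0, -0.113]
force: [-1.2, 1.1, -0.6]
width: 14.0
gripper_force: 60.4
```

```bash
python3 - <<'E'
from h import *
im,d=ctrl.get_image("side"); W=world("side",d)
for r in ctrl.trace("side","cartridge_a")[:3]:
    P=W[r["pixels"]]; P=P[P[:,2]>70]
    if len(P)<50: continue
    print(np.round(r["bbox"]),np.nanpercentile(P,[2,98],axis=0).round().tolist())
    for lo in(90,100,110):
        q=P[(P[:,2]>lo)&(P[:,2]<lo+10)]; print(lo,len(q),[np.median(q[m,1]).round(1) for m in(q[:,0]<612,abs(q[:,0]-627)<15,q[:,0]>642)],np.polyfit(q[:,0],q[:,1],1).round(3))
mv(626.9,264.3,95,-6.5)
E
```

```text
[189. 282. 225. 310.] [[591.0, 262.0, 90.0], [656.0, 278.0, 136.0]]
90 131 [np.float64(275.6), np.float64(273.7), np.float64(271.2)] [-1.50000e-02  2.82812e+02]
100 117 [np.float64(275.9), np.float64(274.7), np.float64(270.8)] [-4.70000e-02  3.02653e+02]
110 89 [np.float64(276.0), np.float64(274.2), np.float64(270.7)] [-3.60000e-02  2.95411e+02]
pose [624.5 265.9 138.6] [180.   -0.   -6.5] F [ 0.8  0.3 -0.8] w 14.2 t 19.45 -> cm [0.26 0.13 4.36] spin 0.0
```

Emit:
play_rows(targets=[[1, 0.3, 0.15, 2.5, 0], [1, 0.3, 0.15, 4.5, 0], [1, 0.3, 0.15, 5, 0], [1, 0.3, 0.15, 5.4, 0], [1, 0.3, 0.15, 5.8, 0], [1, 0.3, 0.15, 6.2, 0], [1, 0.3, 0.15, 6.6, 0], [1, 0.3, 0.15, 7, 0], [1, 0.3, 0.15, 7.2, 0], [1, 0.3, 0.15, 7.2, 0]])

```text
clock: 20.45
eef_pos: [627.6, 263.6, 66.0]
tool_rot: [3.141, 0.0, -0.114]
force: [-0.4, -0.8, -0.9]
width: 14.2
gripper_force: 60.4
```

Emit:
play_rows(targets=[[1, 0, 0, 0.4, 0], [1, 0, 0, 0.8, 0], [1, 0, 0, 0.8, 0], [0.55, 0, 0, 0.8, 0], [0.55, 0, 0, 0.8, 0], [0.55, 0, 0, 0.8, 0], [0.55, 0, 0, -3, 0], [0.55, 0, 0, -7, 0], [0.55, 0, 0, -7.2, 0], [0.55, 0, 0, -7.2, 0]])

```text
clock: 21.45
eef_pos: [628.7, 264.1, 140.1]
tool_rot: [-3.14, -0.003, -0.114]
force: [-0.4, 0.7, -0.8]
width: 38.5
gripper_force: 0.0
```

```bash
python3 - <<'E'
from h import *
mv(419.5,149.8,130,-13.3)
im,d=ctrl.get_image("side"); W=world("side",d)
for r in ctrl.trace("side","cartridge_a")[:3]:
    P=W[r["pixels"]]; print(r["confidence"],np.round(r["bbox"]),np.nanpercentile(P,[3,97],axis=0).round().tolist())
E
```

```text
pose [628.7 264.1 140.1] [-179.9   -0.2   -6.6] F [-0.4  0.7 -0.8] w 38.5 t 21.45 -> cm [-19.48  13.74   0.93] spin 6.7
0.97 [212. 292. 246. 320.] [[587.0, 206.0, 18.0], [651.0, 223.0, 53.0]]
0.96 [196. 307. 231. 341.] [[594.0, 255.0, 12.0], [659.0, 275.0, 53.0]]
```

Emit:
play_rows(targets=[[0.3, -19.4, 13.7, 0.9, 6.7], [0.3, -19.4, 13.7, 0.9, 6.7], [0.3, -19.4, 13.7, 0.9, 6.7], [0.3, -19.4, 13.7, 0.9, 6.7], [0.3, -19.4, 13.7, 0.9, 6.7], [0.3, -19.4, 13.7, 0.9, 6.7], [0.3, -19.4, 13.7, 0.9, 6.7], [0.3, -19.4, 13.7, 0.9, 6.7], [0.3, -19.4, 13.7, 0.9, 6.7]])

```text
clock: 22.45
eef_pos: [420.6, 150.5, 129.0]
tool_rot: [-3.141, -0.001, -0.231]
force: [0.2, -0.6, 0.4]
width: 59.7
gripper_force: 0.0
```

```bash
python3 - <<'E'
from h import *
mv(419.5,149.8,31,-13.3)
for n in("side","top"):
    im,d=ctrl.get_image(n); W=world(n,d)
    for o in fit(n,"syringe",W)+fit(n,"syringe_rest",W): print(*o)
    P=W.reshape(-1,3); k=(abs(P[:,0]-626)<38)&(abs(P[:,1]-31)<50)&(P[:,2]>11)&(P[:,2]<40); P=P[k]
    for s in(-1,1):
        q=P[(s*(P[:,1]-31)>10)]; 
        if len(q): print(n,s,len(q),np.percentile(q,[3,50,97],axis=0).round(1).tolist())
E
```

```text
pose [420.6 150.5 129. ] [-179.9   -0.   -13.2] F [ 0.2 -0.6  0.4] w 59.7 t 22.45 -> cm [-0.1  0.1  9.8] spin 0.1
side syringe 0.77 494 [438.0, 147.7] [130.1, 30.5] -18.6 17.7
side syringe_rest 0.7 616 [628.6, 31.3] [111.2, 75.9] -85.2 5.8
side -1 80 [[599.1, -0.9, 11.7], [630.6, 3.2, 20.1], [652.2, 5.8, 35.9]]
side 1 83 [[600.7, 59.3, 12.6], [626.4, 62.2, 19.7], [652.6, 64.8, 34.8]]
top syringe_rest 0.98 950 [626.2, 31.0] [109.1, 69.1] -89.8 6.9
top -1 98 [[597.8, -15.6, 11.1], [628.9, -0.4, 18.5], [651.0, 16.7, 37.5]]
top 1 108 [[598.6, 46.0, 11.1], [630.0, 60.1, 15.9], [651.5, 77.9, 36.8]]
```

Emit:
play_rows(targets=[[0.3, -0.1, 0.05, 4, 0], [0.3, -0.1, 0.05, 7.5, 0], [0.3, -0.1, 0.05, 9.8, 0], [0.3, -0.1, 0.05, 9.8, 0], [1, -0.1, 0.05, 9.8, 0], [1, -0.1, 0.05, 9.8, 0], [1, -0.1, 0.05, 9.8, 0], [1, -0.1, 0.05, 9.8, 0], [1, -0.1, 0.05, 6, 0], [1, -0.1, 0.05, 0, 0]])

```text
clock: 23.75
eef_pos: [416.3, 148.9, 119.5]
tool_rot: [3.138, 0.004, -0.232]
force: [1.4, -0.1, -0.4]
width: 17.0
gripper_force: 58.9
```

```bash
python3 - <<'E'
from h import *
mv(625.5,31.2,130,89.6)
im,d=ctrl.get_image("side"); save("s5",cv2.resize(im[200:360,230:400],None,fx=4.4,fy=3.7))
E
```

```text
pose [416.3 148.9 119.5] [179.8   0.2 -13.3] F [ 1.4 -0.1 -0.4] w 17.0 t 23.75 -> cm [23.07  6.65 -1.11] spin 77.1
```

View pics/s5.png

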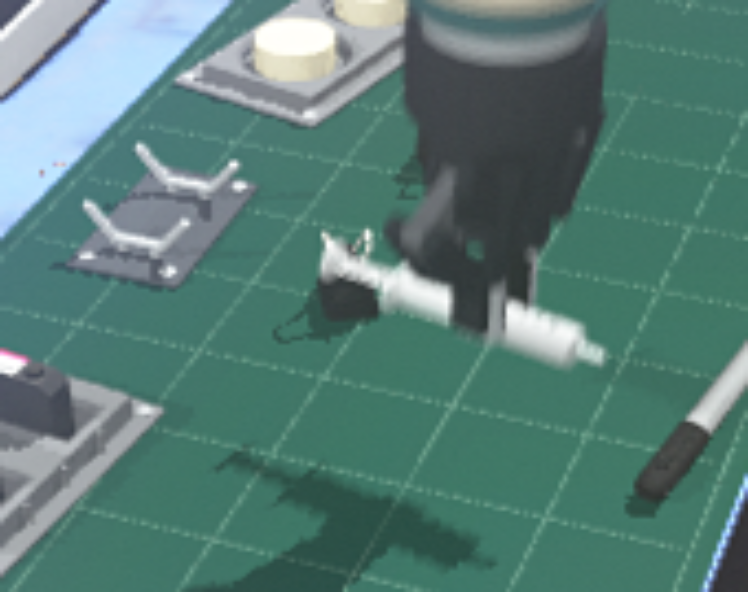

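Emit:
play_rows(targets=[[1, 22.9, 6.7, -1.5, -50], [1, 22.9, 6.7, -1.5, -50], [1, 22.9, 6.7, -1.5, -50], [1, 22.9, 6.7, -1.5, -80], [1, 22.9, 6.7, -1.5, -80], [1, 22.9, 6.7, -1.5, -80], [1, 22.9, 6.7, -1.5, -80], [1, 22.9, 6.7, -1.5, -80], [1, 22.9, 6.7, -1.5, -80], [1, 22.9, 6.7, -1.5, -80]])

```text
clock: 24.8
eef_pos: [625.6, 31.6, 135.1]
tool_rot: [-3.142, 0.0, 1.167]
force: [0.5, -0.8, 0.1]
width: 17.1
gripper_force: 58.9
```

```bash
python3 - <<'E'
from h import *
mv(625.5,31.2,130,89.6)
E
```

```text
pose [625.6  31.6 135.1] [-180.     0.    66.9] F [ 0.5 -0.8  0.1] w 17.1 t 24.8 -> cm [-0.04  0.01  0.51] spin -22.7
```

Emit:
play_rows(targets=[[1, 0, 0, 3, -22.7], [1, 0, 0, 3, -22.7], [1, 0, 0, 3, -22.7], [1, 0, 0, 3, -22.7], [1, 0, 0, 3, -22.7]])

```text
clock: 25.3
eef_pos: [625.9, 31.7, 104.9]
tool_rot: [3.141, 0.0, 1.558]
force: [0.5, 0.2, -0.5]
width: 17.3
gripper_force: 58.9
```

```bash
python3 - <<'E'
from h import *
im,d=ctrl.get_image("side"); save("s6",cv2.resize(im[190:300,200:330],None,fx=5.5,fy=5)); W=world("side",d)
for r in ctrl.trace("side","syringe")[:1]:
    P=W[r["pixels"]]; P=P[(P[:,2]>60)&(P[:,2]<120)]; print(r["confidence"],np.round(r["bbox"]),np.nanpercentile(P,[2,50,98],axis=0).round().tolist())
    print([(lo,np.median(P[k],0).round(0).tolist()) for lo in range(-60,120,15) if (k:=(P[:,1]>=lo)&(P[:,1]<lo+15)).sum()>5])
mv(625.5,31.2,46,89.6)
E
```

```text
0.65 [242. 227. 265. 257.] [[615.0, 37.0, 74.0], [624.0, 78.0, 85.0], [637.0, 115.0, 90.0]]
[(30, [625.0, 41.0, 88.0]), (45, [621.0, 54.0, 87.0]), (60, [622.0, 67.0, 88.0]), (75, [625.0, 79.0, 82.0]), (90, [626.0, 97.0, 81.0]), (105, [625.0, 113.0, 82.0])]
pose [626.   31.7 104.9] [180.    0.   89.3] F [-0.8  0.3 -0.8] w 17.3 t 25.4 -> cm [-0.05 -0.06  5.89] spin -0.3
```

View pics/s6.png

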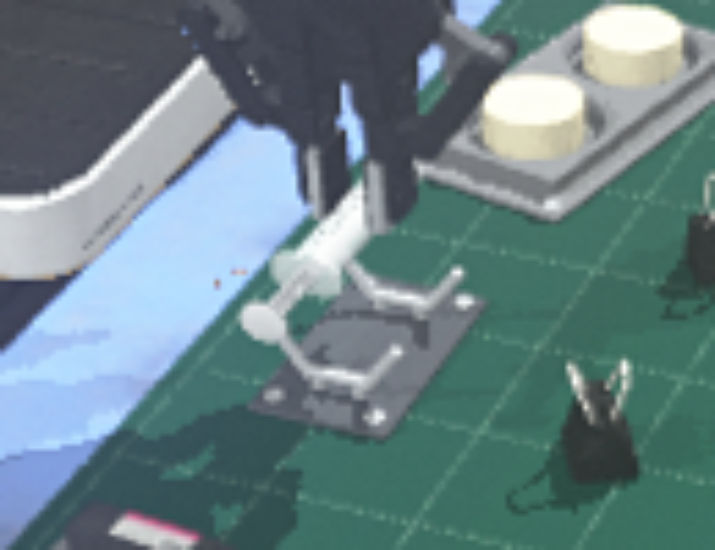

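Emit:
play_rows(targets=[[1, -0.05, -0.05, 2.5, -0.3], [1, -0.05, -0.05, 4.0, -0.3], [1, -0.05, -0.05, 4.7, -0.3], [1, -0.05, -0.05, 5.1, -0.3], [1, -0.05, -0.05, 5.4, -0.3], [1, -0.05, -0.05, 5.4, -0.3]])

```text
clock: 26.0
eef_pos: [625.7, 31.5, 50.7]
tool_rot: [3.141, -0.0, 1.566]
force: [-0.6, 0.2, -0.7]
width: 17.2
gripper_force: 59.0
```

```bash
python3 - <<'E'
from h import *
im,d=ctrl.get_image("side"); W=world("side",d)
for r in ctrl.trace("side","syringe")[:1]:
    P=W[r["pixels"]]; P=P[(P[:,2]>14)&(P[:,2]<60)]; print(r["confidence"],np.round(r["bbox"]))
    print([(lo,np.median(P[k],0).round(0).tolist(),np.percentile(P[k,2],95).round(1)) for lo in range(-60,120,15) if (k:=(P[:,1]>=lo)&(P[:,1]<lo+15)).sum()>5])
mv(625.5,31.2,46,89.6)
E
```

```text
0.56 [248. 248. 266. 276.]
[(30, [625.0, 42.0, 34.0], np.float64(35.7)), (45, [621.0, 54.0, 33.0], np.float64(35.6)), (60, [621.0, 68.0, 34.0], np.float64(36.1)), (75, [624.0, 79.0, 29.0], np.float64(34.8)), (90, [624.0, 96.0, 28.0], np.float64(31.0)), (105, [624.0, 113.0, 28.0], np.float64(34.0))]
pose [625.8  31.4  50.8] [179.9  -0.   89.7] F [ 0.1 -0.2 -0.4] w 17.2 t 26.1 -> cm [-0.02 -0.03  0.48] spin 0.1
```

Emit:
play_rows(targets=[[1, 0, 0, 0.1, 0], [1, 0, 0, 0.1, 0], [0.8, 0, 0, 0.1, 0], [0.6, 0, 0, 0.1, 0], [0.4, 0, 0, 0.1, 0], [0.4, 0, 0, 0.1, 0], [0.4, 0, 0, -2, 0], [0.4, 0, 0, -6, 0], [0.4, 0, 0, -10, 0], [0.4, 0, 0, -13, 0]])

```text
clock: 27.1
eef_pos: [626.0, 32.2, 184.4]
tool_rot: [3.139, -0.001, 1.567]
force: [1.1, 0.3, -0.1]
width: 51.1
gripper_force: 0.0
```

Emit:
play_rows(targets=[[0.4, 35, 0, -3, 0], [0.4, 35, 0, -3, 0], [0.4, 35, 0, -3, 0], [0.4, 35, 0, -3, 0], [0.4, 35, 0, -3, 0], [0.4, 35, 0, -3, 0], [0.4, 35, 0, -3, 0], [0.4, 35, 0, -3, 0], [0.4, 35, 0, -3, 0]])

```text
clock: 28.0
eef_pos: [625.3, 384.0, 211.8]
tool_rot: [3.142, -0.002, 1.571]
force: [0.5, -0.2, -0.1]
width: 51.3
gripper_force: 0.0
```

```bash
python3 - <<'E'
from h import *
mv(625.5,-400,180,89.6)
im,d=ctrl.get_image("top"); save("t7",cv2.resize(im[130:330,150:510],None,fx=2.2,fy=2.2))
im,d=ctrl.get_image("side"); save("s7",cv2.resize(im[180:370,160:360],None,fx=4,fy=3.1)); W=world("side",d)
for t in("syringe","cap_a","cartridge_a"):
  for r in ctrl.trace("side",t)[:2]:
    P=W[r["pixels"]]; print(t,r["confidence"],np.round(r["bbox"]),np.nanpercentile(P,[3,97],axis=0).round().tolist())
    if t=="syringe": print([(lo,np.median(P[k],0).round(0).tolist()) for lo in range(-60,120,15) if (k:=(P[:,1]>=lo)&(P[:,1]<lo+15)&(P[:,2]>14)).sum()>5])
E
```

```text
pose [625.3 384.  211.8] [ 1.8e+02 -1.0e-01  9.0e+01] F [ 0.5 -0.2 -0.1] w 51.3 t 28.0 -> cm [-7.841e+01  2.000e-02  3.030e+00] spin 0.4
syringe 0.59 [243. 240. 275. 279.] [[615.0, 2.0, 21.0], [634.0, 114.0, 36.0]]
[(-15, [619.0, -3.0, 32.0]), (0, [620.0, 8.0, 32.0]), (15, [620.0, 24.0, 33.0]), (30, [621.0, 38.0, 34.0]), (45, [620.0, 52.0, 32.0]), (60, [622.0, 67.0, 32.0]), (75, [624.0, 79.0, 28.0]), (90, [625.0, 97.0, 27.0]), (105, [625.0, 113.0, 27.0])]
cap_a 0.77 [287. 205. 307. 224.] [[606.0, -179.0, 7.0], [649.0, -127.0, 31.0]]
cap_a 0.59 [304. 192. 322. 207.] [[589.0, -245.0, 9.0], [629.0, -206.0, 31.0]]
cartridge_a 0.89 [196. 306. 232. 342.] [[594.0, 256.0, 12.0], [659.0, 275.0, 53.0]]
cartridge_a 0.82 [210. 292. 247. 318.] [[587.0, 206.0, 18.0], [651.0, 223.0, 53.0]]
```

View pics/s7.png

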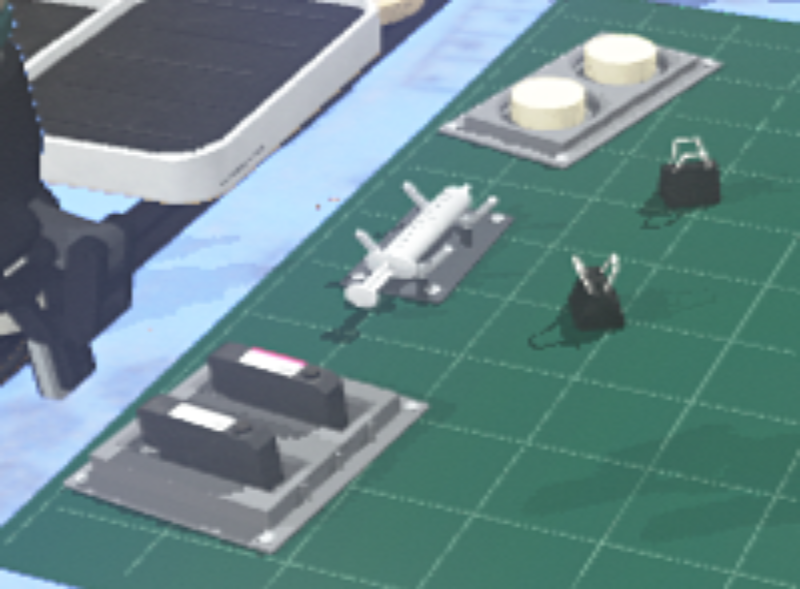

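View pics/t7.png

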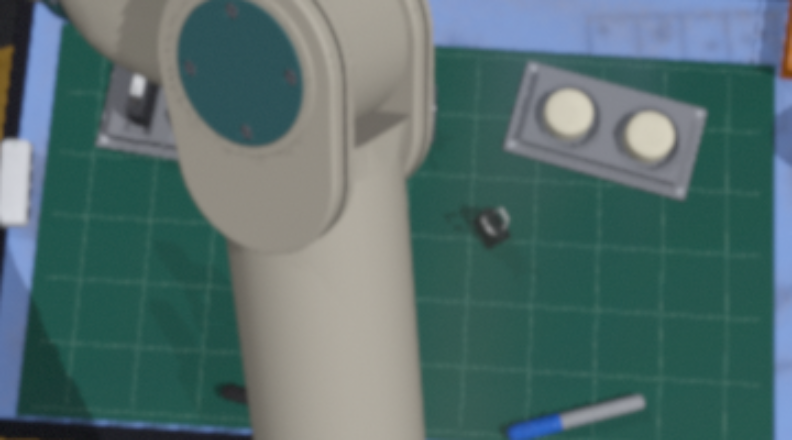

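Both caps are in their wells (top crop 568,112 and 650,135). Both cartridges stand in their slots with their tops at z≈53. The syringe lies level in both saddles (side crop 410,240), and the gripper is clear of everything.

```bash
python3 -c "
from cell import ctrl
print(ctrl.finish_job())"
```

```text
the job is handed in; nothing more can be done
None
```

I handed the job in at about 28 s: both cartridges are in their slots, both caps in their wells and the syringe is level in its rest, as far as the last pictures show; the first cartridge hit the slot rim at 81 N (limit 120 N) and went in on the second try.

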